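# Put the casting rings on their own crucible formers

### The job

Three casting rings have been slipped over the wrong wax-ups: change them round so that the small, medium and large crucible former each has the ring of its own size, standing upright and fully home in the former's socket. Set the rings down gently rather than dropping them, and do not knock the wax patterns, which are fragile; the bare tile is there if you need to stand a ring aside meanwhile.

Things in the scene. Friction and masses are not known exactly. Their poses are not given: they have to be found in the camera images.
- ring_small: small casting ring: plain steel tube open at both ends, 36 mm outer diameter, 46 mm high, wall 2.5 mm with a white fibre liner inside, loose, under 0.25 kg; origin at the centre of its lower end, z along its axis. At the start it stands loosely inside the socket of the medium former, its foot 6 mm above the bench. Grip it across the outside near the top.
- ring_medium: medium casting ring: plain steel tube open at both ends, 50 mm outer diameter, 52 mm high, wall 2.5 mm with a white fibre liner inside, loose, under 0.25 kg; origin at the centre of its lower end, z along its axis. At the start it stands loosely inside the socket of the large former, its foot 6 mm above the bench. Grip it across the outside near the top.
- ring_large: large casting ring: plain steel tube open at both ends, 66 mm outer diameter, 60 mm high, wall 2.5 mm with a white fibre liner inside, loose, under 0.25 kg; origin at the centre of its lower end, z along its axis. At the start it stands on the bench, slipped over the whole small former. Grip it across the outside near the top.
- former_small: small crucible former, black, round, fixed to the bench: 54 mm over its lip, lip 15 mm high. Inside the lip is a flared socket for the small ring: 49 mm wide at the mouth, narrowing to 39 mm at its flat floor 6 mm above the bench, where the ring stands when home. A dome rises in the middle and carries a wax pattern. Origin at the centre of its underside, on the bench.
- former_medium: medium crucible former, black, round, fixed to the bench: 68 mm over its lip, lip 15 mm high. Inside the lip is a flared socket for the medium ring: 63 mm wide at the mouth, narrowing to 53 mm at its flat floor 6 mm above the bench, where the ring stands when home. A dome rises in the middle and carries a wax pattern. Origin at the centre of its underside, on the bench.
- former_large: large crucible former, black, round, fixed to the bench: 84 mm over its lip, lip 15 mm high. Inside the lip is a flared socket for the large ring: 79 mm wide at the mouth, narrowing to 69 mm at its flat floor 6 mm above the bench, where the ring stands when home. A dome rises in the middle and carries a wax pattern. Origin at the centre of its underside, on the bench.
- wax_crown: green wax pattern on the small former: one single crown, 10 mm across, on a straight sprue in the middle; its top is 36 mm above the bench. Fragile: a push of 2.5 N breaks it. Origin and axes are those of its former (on its axis, at bench level).
- wax_bridge: green wax pattern on the medium former: a three-tooth bridge, 21 mm long along the former's x axis and 8 mm wide; its top is 38 mm above the bench. Fragile: a push of 2.5 N breaks it. Origin and axes are those of its former (on its axis, at bench level).
- wax_cluster: green wax pattern on the large former: four crowns in a cross round a centre sprue, 32 mm across; its top is 41 mm above the bench. Fragile: a push of 2.5 N breaks it. Origin and axes are those of its former (on its axis, at bench level).
- tile: bare white glazed mixing tile, 110 x 110 x 8 mm, fixed, where a ring may stand meanwhile; origin at the centre of its underside, upper face 8 mm above the bench. (Tile and formers stand in the open front of the worktop; behind its middle is a steam cleaner, 0.24 m high, front at x = 0.57, from y = -0.18 to 0.03: keep the gripper from sweeping into it.)

How it is judged:
By the outcome, as a careful person would: the job done as asked, in the order asked, and still so for the second after the job is handed in, with the robot touching nothing.
It also fails if it takes over 109 s, if anything falls off the work surface, if the arm or the gripper's body presses on something with over 40 N, if the wrist force passes 120 N, or if a joint passes its speed limit or range.

### The arm

A 6-joint arm with a two-finger parallel gripper is mounted at the origin on a cart in front of the work surface, level with it; the furniture and walls round the work are solid. World frame = base frame: x ahead of the robot, y to its left, z up, the work surface at z = 0. Lengths are in m, angles in rad, forces in N, time in s.
With the tool pointing down it reaches from about 0.375 to 0.9 m from the base axis. Payload 3.1 kg.
Tool frame: the origin (TCP) lies midway between the tips of the shut fingers; the grasp point (between the pads) lies 19 mm behind it (manip.grip_depth is the distance from the TCP to the grasp point, in m); z points along the fingers, y is the line along which they close (so a half turn about z gives the same grasp; the last joint's range is limited). The gripper opens to 85 mm and grips with 20 to 120 N. Pads are 22 mm wide; open, the fingers measure 114 mm over their backs; the gripper's body (76 mm by 85 mm) begins 54 mm behind the grasp point. The pads swing forward as they close: fully open they stand 13 mm farther back than shut.
Start: joints at [0.958, 0.527, 1.433, -0, 1.181, -0.178], TCP at [0.263, 0.567, 0.231] pointing down, gripper open.
Joint ranges: [-3.08, 3.08], [-0.75, 2.2], [0.22, 2.44], [-1.43, 4.57], [0, 2.65], [-2.85, 2.85]. Speed limits (rad/s): [2.79, 2.79, 3.14, 3.14, 3.14, 3.14].

### API

Orientations are given as a unit quaternion [x, y, z, w].
In Python, from station import telemetry, snapshot, manip gives the robot as it stands. The module is installed in compiled form; this text tells all that it offers.
- The arm moves only by the shell command python3 -m crank 'ROWS' [OPENING] [FORCE]. ROWS is text: rows parted by semicolons, each of 6 numbers parted by spaces: the shift along the tool's x, y, z as a fraction of full scale, then the turn, a rotation vector about the tool's x, y, z as a fraction of full scale. A call has exactly 5 rows; each row shifts and turns the commanded pose from where the row before left it, along the tool's axes as they then stand; what a row does not reach is not made up. Full scale, the value 1, is 4 cm for a shift and 90 degrees for a turn. A row lasts 1/10 s, in which the tool goes at most 50 mm and 8.59 degrees, less where a joint would pass 70% of its speed; a pose out of reach is approached as far as the arm can. A call with a number of a shift or a turn outside -1 to 1 is refused whole. A call with a gripper value outside its range is refused whole. OPENING is the opening, from -1 (shut) to 1 (fully open), set as the call begins (- or left out, the last holds). The fingers move at their own pace and stop on an object; FORCE is the grip in N (left out, the last holds). Time passes only in rows, so rows that do not move let the fingers close, or fill a call up. It gives the time, the measured TCP pose, the force, the opening and the grip force at its end, in the units of the state.
- telemetry.sense(): the state, without advancing time (a new reading comes with each control period).
- snapshot(name): name is "side" or "top"; returns a dict with "image" (480x640x3 uint8, red, green, blue), "depth" (480x640 float32, m along the optical axis (not along the pixel's ray), 0 where there is no reading), "camera_matrix" (3x3 intrinsics, pixels), "k1" (the pictures are not rectified: a ray, as slopes to the right and down, at radius r is drawn at 1 + k1 r^2 times it, then the intrinsics apply), "rvec" (rotation vector, rad) and "tvec" (3), from world to camera coordinates, as OpenCV has them. Camera axes: x right, y down, z forward; pixel columns grow to the right and rows downward; lengths in m; the calibration is good to about 2 mm. A picture is of the moment at which its call begins.
- manip.sign_off(): hands the job in; it is judged then, once.
The state is a dict: "t": time; "q": joint angles; "qd": joint speeds; "tau": joint torques, N m; "tcp_pos": TCP position; "tool_rot": TCP orientation; "force": force on the tool from outside, world axes, zero at the start; "ft_torque": the same for the moment, N m; "finger_gap": opening from 0.0 (shut) to 1.0 (fully open); "gripper_force": force on a finger pad.
Only numpy, scipy, OpenCV 4.12 (cv2) and the standard library are available. Lean on these libraries where they do the work, as an engineer would, in place of code of your own. Each camera call takes 0.05 s, during which the arm holds its last target. There are 200 camera calls.

## Working session

There is one attempt and no reset: what is moved stays moved. The work goes in short steps, Python scripts to look and compute and a shell command to move; the robot and the scene stay as the last step left them, time stands still between calls to the robot, and variables do not carry over. Pictures are saved under pics/ and viewed, at most 14 in all, crops included, and the job is handed in when it is done.

```bash
mkdir -p pics; ls
python3 - <<'E'
from station import telemetry, snapshot, manip
import cv2,numpy as np
s=telemetry.sense();print({k:np.round(v,3) for k,v in s.items()}, manip.grip_depth)
for n in("side","top"):
    d=snapshot(n);np.savez(f'pics/{n}0.npz',**d)
    cv2.imwrite(f'pics/{n}0.png',d["image"][:,:,::-1])
    print(d["camera_matrix"],d["k1"],d["rvec"],d["tvec"])
E
```

```text
pics
{'t': np.float64(0.0), 'q': array([ 0.958,  0.528,  1.434, -0.   ,  1.181, -0.179]), 'qd': array([-0.001,  0.001, -0.001,  0.   , -0.001,  0.001]), 'tau': array([ 1.0000e-03, -4.4235e+01, -1.7803e+01, -0.0000e+00,  8.0000e-03,
       -0.0000e+00]), 'tcp_pos': array([0.263, 0.566, 0.23 ]), 'tool_rot': array([ 0.216,  0.976, -0.001, -0.   ]), 'force': array([ 0.163, -0.009, -0.252]), 'ft_torque': array([ 0.004,  0.018, -0.031]), 'gripper_force': np.float64(0.0), 'finger_gap': np.float64(0.997)} 0.0187
[[549.47539001   0.         325.71566067]
 [  0.         549.47539001 249.09878947]
 [  0.           0.           1.        ]] 0.0523150071760158 [ 2.30071825 -0.25649023  0.11105996] [-0.44972799  0.144741    1.00357113]
[[437.45598665   0.         320.39650397]
 [  0.         437.45598665 229.16876392]
 [  0.           0.           1.        ]] 0.03752123312513857 [ 2.11203262 -2.11603607  0.15881939] [0.07694566 0.45026775 0.81479647]
```

View pics/top0.png

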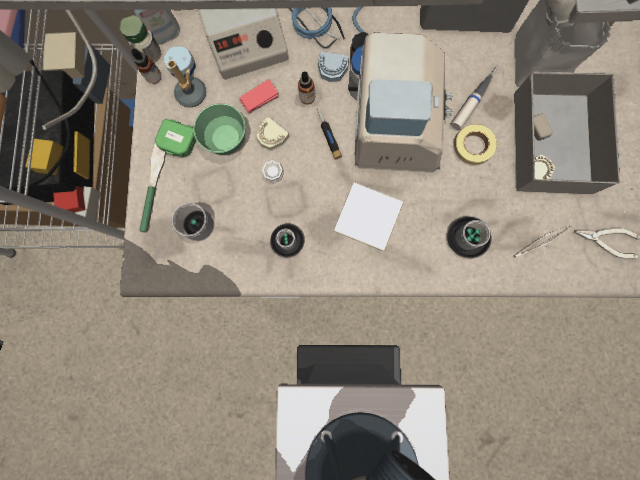

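View pics/side0.png

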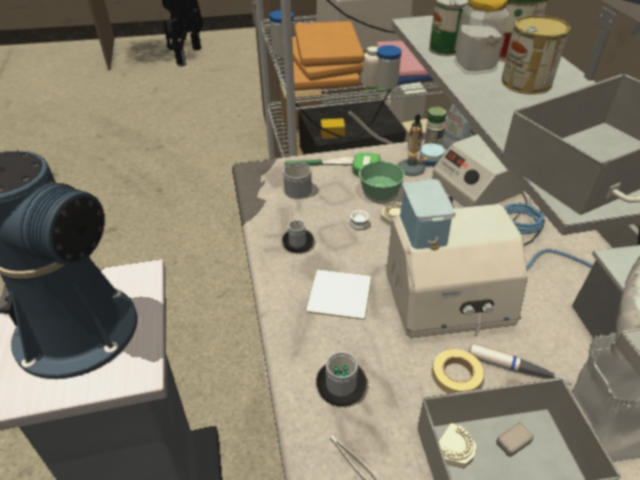

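The top view shows the large ring over the small former at (193,221), the small ring in the medium former at (287,239), the medium ring in the large former at (469,236) and the tile at (369,216). The side view shows the same at (297,180), (297,236), (342,375) and the tile at (340,293).

```bash
cat > h.py <<'E'
import numpy as np,cv2
from scipy.optimize import least_squares
def cloud(d):
    h,w=d["depth"].shape
    u,v=np.meshgrid(np.arange(w),np.arange(h))
    uv=np.stack([u,v],-1).reshape(-1,1,2).astype(float)
    k=np.array([float(d["k1"]),0,0,0,0])
    n=cv2.undistortPoints(uv,d["camera_matrix"],k).reshape(h,w,2)
    z=d["depth"];P=np.dstack([n*z[...,None],z])
    R=cv2.Rodrigues(d["rvec"])[0]
    W=(P-d["tvec"].ravel())@R; W[z==0]=np.nan
    return W
def ray_plane(d,uv,z0):
    k=np.array([float(d["k1"]),0,0,0,0])
    n=cv2.undistortPoints(np.asarray(uv,float).reshape(-1,1,2),d["camera_matrix"],k).reshape(-1,2)
    R=cv2.Rodrigues(d["rvec"])[0];c=-R.T@d["tvec"].ravel()
    D=np.c_[n,np.ones(len(n))]@R
    return c+D*((z0-c[2])/D[:,2])[:,None]
def circ(p,r=None):
    c0=np.r_[(p[:,:2].max(0)+p[:,:2].min(0))/2]
    if r is None:
        f=lambda x:np.hypot(*(p[:,:2]-x[:2]).T)-x[2]; x0=np.r_[c0,.03]
    else:
        f=lambda x:np.hypot(*(p[:,:2]-x[:2]).T)-r; x0=c0
    o=least_squares(f,x0,loss='soft_l1',f_scale=.001);return o.x,np.sqrt(np.mean(o.fun**2))
E
cat > m.py <<'E'
from h import *
import sys
tag=sys.argv[1]
px={'side':dict(L=(297,180),S=(297,236),M=(342,375),T=(340,293)),'top':dict(L=(193,221),S=(287,239),M=(469,236),T=(369,216))}
for n in('top','side'):
    d=dict(np.load(f'pics/{n}{tag}.npz'));W=cloud(d);R=cv2.Rodrigues(d["rvec"])[0];print(n,'cam',np.round(-R.T@d["tvec"].ravel(),3))
    for k,(u,v) in px[n].items():
        p=W[v-50:v+50,u-50:u+50].reshape(-1,3);p=p[np.isfinite(p[:,0])]
        if n=='top' and k in'LSM':
            c=np.nanmedian(W[v-15:v+15,u-15:u+15].reshape(-1,3),0)[:2]
            globals().setdefault('C',{})[k]=c
        if k=='T':
            q=p[(abs(p[:,2]-.008)<.003)];print(k,'med',np.round(np.median(p,0),4));continue
        q=p[np.hypot(*(p[:,:2]-C[k]).T)<.06]
        hist=np.histogram(q[:,2],np.arange(-.006,.08,.004))[0]
        zt=np.percentile(q[:,2],99.5);rim=q[q[:,2]>zt-.004]
        print(k,hist,'ztop',round(zt,4),'n',len(rim),np.round(np.r_[circ(rim)[0],circ(rim)[1]],4))
        lip=q[abs(q[:,2]-.0145)<.002];print('   lip',len(lip),np.round(np.r_[circ(lip)[0],circ(lip)[1]],4))
E
python3 m.py 0
```

```text
top cam [0.298 0.051 0.884]
L [  7 736 651 155 170 152  55  49  47  57  53  53  44  55  50  63 121  59
   0   0   0] ztop 0.0635 n 153 [0.467  0.3296 0.032  0.001 ]
   lip 154 [0.4725 0.3365 0.0196 0.0081]
S [  13 1010  780  191  163  252   39   14   13   16   23   29   12   23
   51   32    0    0    0    0    0] ztop 0.0548 n 77 [0.4312 0.1436 0.0167 0.0008]
   lip 244 [0.4323 0.1446 0.0299 0.0099]
M [ 20 902 521 284 162 277  64  28  46  45  57  84  55  36  47  67  90   4
   0   0   0] ztop 0.0607 n 121 [ 0.4382 -0.2177  0.0239  0.001 ]
   lip 259 [ 0.4375 -0.2172  0.0385  0.0109]
T med [ 0.4849 -0.021   0.0023]
side cam [ 0.299 -0.726  0.784]
L [246 312  43  42  34  39  53  57  73  66  71  78  80  81  69  94  52   1
   0   0   0] ztop 0.0607 n 85 [0.4656 0.3263 0.0321 0.0014]
   lip 39 [0.4649 0.327  0.0325 0.0015]
S [382 579 148  81 116  48  24  28  35  41  47  41  49  51  34   1   0   0
   0   0   0] ztop 0.0519 n 62 [0.4292 0.1393 0.0168 0.0016]
   lip 88 [0.4304 0.1409 0.0317 0.0075]
M [ 294 1103  383  247  265  152   64   70   87   89  125  123   87   94
   92  148   21    0    0    0    0] ztop 0.0581 n 166 [ 0.4363 -0.2218  0.0237  0.001 ]
   lip 261 [ 0.4359 -0.2222  0.0391  0.0078]
T med [ 0.4839 -0.0219 -0.0008]
```

```bash
cat > f.py <<'E'
from h import *
import sys
def lips(tag,C,rings):
  for n in('top','side'):
    d=dict(np.load(f'pics/{n}{tag}.npz'));W=cloud(d);I=d["image"].max(2)
    zb={}
    for k,(c,rm) in C.items():
        r=np.hypot(W[...,0]-c[0],W[...,1]-c[1])
        b=np.nanmedian(W[...,2][(r>.055)&(r<.065)])
        m=(r<.05)&(I<70)&(abs(W[...,2]-b-.0145)<.0025)
        if k in rings: m&=np.hypot(W[...,0]-rings[k][0],W[...,1]-rings[k][1])>rings[k][2]
        x,e=circ(W[m],rm);x2,_=circ(W[m])
        print(n,k,'bench',round(float(b),4),m.sum(),np.round(x,4),round(e,4),'free',np.round(x2,4))
if __name__=='__main__':
  lips('0',{'fM':((.431,.143),.0328),'fL':((.437,-.219),.0408)},{'fM':(.430,.1415,.022),'fL':(.437,-.2197,.029)})
  d=dict(np.load('pics/top0.npz'));g=d["image"].astype(int)
  for n in('top','side'):
    d=dict(np.load(f'pics/{n}0.npz'));g=d["image"].astype(int);m=((g.min(2)>200)).astype(np.uint8)
    nn,l,s,c=cv2.connectedComponentsWithStats(m)
    cand=min((i for i in range(1,nn) if s[i,4]>800),key=lambda i:np.hypot(*(c[i]-((369,216) if n=='top' else (340,293)))))
    cn=cv2.findContours((l==cand).astype(np.uint8),0,2)[0][0]
    print(n,'tile',np.round(ray_plane(d,cv2.boxPoints(cv2.minAreaRect(cn)),.008).mean(0),4))
E
python3 f.py
```

```text
top fM bench 0.0018 182 [0.4325 0.1444] 0.0022 free [0.4328 0.1445 0.0311]
top fL bench 0.0012 180 [ 0.4384 -0.2181] 0.002 free [ 0.4382 -0.2174  0.0394]
side fM bench -0.0018 82 [0.4306 0.1405] 0.002 free [0.4304 0.1391 0.0311]
side fL bench -0.0008 195 [ 0.4361 -0.2211] 0.0019 free [ 0.436  -0.223   0.0389]
top tile [ 0.4847 -0.0206  0.008 ]
side tile [ 0.4803 -0.0233  0.008 ]
```

```bash
cat > s.py <<'E'
from station import telemetry
import numpy as np
s=telemetry.sense();q=s['tool_rot'];print(round(s['t'],2),np.round(s['tcp_pos'],4),'q',np.round(q,4),'F',np.round(s['force'],1),'gap',round(float(s['finger_gap']),3),'gf',round(float(s['gripper_force']),1),'qd',np.abs(s['qd']).max().round(3))
E
python3 -m crank '0 0 0 0 0 -.0924;0 0 0 0 0 -.0924;0 0 0 0 0 -.0924;0 0 0 0 0 0;0 0 0 0 0 0' 1 30; python3 s.py
```

```text
t: 0.6
tcp_pos: [0.2631, 0.5666, 0.2309]
tool_rot: [0.001, 1.0, -0.0, -0.0]
force: [0.3, -0.0, 0.5]
finger_gap: 1.0
gripper_force: 0.0
0.6 [0.2631 0.5666 0.2309] q [ 1.2e-03  1.0e+00 -4.0e-04 -3.0e-04] F [ 0.3 -0.   0.5] gap 1.0 gf 0.0 qd 0.006
```

```bash
python3 -m crank '-.508 -.597 .327 0 0 0;-.508 -.597 .327 0 0 0;-.508 -.597 .327 0 0 0;-.508 -.597 .327 0 0 0;-.508 -.597 .327 0 0 0' >/dev/null; python3 -m crank '-.508 -.597 .327 0 0 0;-.508 -.597 .327 0 0 0;-.508 -.597 .327 0 0 0;-.508 -.597 .327 0 0 0;-.508 -.597 .327 0 0 0' >/dev/null;  python3 -m crank '0 0 0 0 0 0;0 0 0 0 0 0;0 0 0 0 0 0;0 0 0 0 0 0;0 0 0 0 0 0'
python3 - <<'E'
from station import snapshot
import cv2,numpy as np
a=[]
for n in("side","top"):
    d=snapshot(n);np.savez(f'pics/{n}1.npz',**d);u,v=(297,180) if n=='side' else (193,221)
    a.append(cv2.resize(d["image"][v-75:v+75,u-75:u+75,::-1],(400,400)))
cv2.imwrite('pics/c1.png',np.hstack(a))
E
```

```text
t: 2.1
tcp_pos: [0.4661, 0.3291, 0.101]
tool_rot: [-0.001, 1.0, 0.0, 0.0]
force: [-0.3, -0.0, -0.2]
finger_gap: 1.002
gripper_force: 0.0
```

View pics/c1.png

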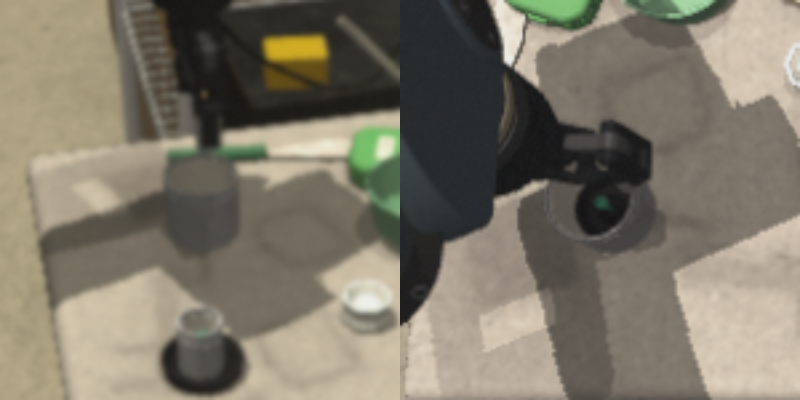

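The gripper hangs centred over the large ring: finger at (205,130) and ring at (203,200) in the side crop. The descent is clear.

```bash
python3 -m crank '0 0 .5 0 0 0;0 0 .5 0 0 0;0 0 .5 0 0 0;0 0 .35 0 0 0;0 0 .2 0 0 0'; python3 -m crank '0 0 0 0 0 0;0 0 0 0 0 0;0 0 0 0 0 0;0 0 0 0 0 0;0 0 0 0 0 0' -1 30;python3 -m crank '0 0 0 0 0 0;0 0 0 0 0 0;0 0 0 0 0 0;0 0 0 0 0 0;0 0 0 0 0 0'
```

```text
t: 2.7
tcp_pos: [0.466, 0.3282, 0.0174]
tool_rot: [-0.0, 1.0, -0.0, -0.001]
force: [-0.4, -0.2, -0.2]
finger_gap: 0.998
gripper_force: 0.0
t: 3.2
tcp_pos: [0.4668, 0.3282, 0.0189]
tool_rot: [-0.0, 1.0, 0.0, 0.0]
force: [-0.3, 0.1, -2.4]
finger_gap: 0.782
gripper_force: 34.0
t: 3.7
tcp_pos: [0.4666, 0.3282, 0.0186]
tool_rot: [-0.0, 1.0, 0.0, 0.0]
force: [-0.4, -0.9, -1.4]
finger_gap: 0.779
gripper_force: 34.1
```

```bash
python3 -m crank '0 0 -.3 0 0 0;0 0 -.5 0 0 0;0 0 -.6 0 0 0;0 0 -.6 0 0 0;0 0 -.5 0 0 0';python3 -m crank '0 -.3 0 0 0 0;-.04 -.6 0 0 0 0;-.04 -.6 0 0 0 0;-.04 -.6 0 0 0 0;-.04 -.6 0 0 0 0' >/dev/null;python3 -m crank '-.04 -.6 0 0 0 0;-.04 -.6 0 0 0 0;-.04 -.6 0 0 0 0;-.04 -.6 0 0 0 0;-.04 -.6 0 0 0 0' >/dev/null;python3 -m crank '-.04 -.6 0 0 0 0;-.04 -.6 0 0 0 0;-.04 -.6 0 0 0 0;0 -.6 0 0 0 0;0 -.6 0 0 0 0'; python3 -m crank '0 0 0 0 0 0;0 0 0 0 0 0;0 0 0 0 0 0;0 0 0 0 0 0;0 0 0 0 0 0'
python3 - <<'E'
from station import snapshot
import cv2,numpy as np
a=[]
for n in("side","top"):
    d=snapshot(n);np.savez(f'pics/{n}2.npz',**d)
    a.append(cv2.resize(d["image"][80:380,:,::-1] if n=='top' else d["image"][100:400,100:500,::-1],(400,300)))
cv2.imwrite('pics/c2.png',np.vstack(a))
E
```

```text
t: 4.2
tcp_pos: [0.4667, 0.3283, 0.1205]
tool_rot: [-0.0, 1.0, 0.0, 0.001]
force: [-0.3, -0.2, -2.3]
finger_gap: 0.784
gripper_force: 34.5
t: 5.7
tcp_pos: [0.4847, -0.0212, 0.1178]
tool_rot: [-0.0, 1.0, 0.0, -0.001]
force: [-0.4, -0.9, -2.6]
finger_gap: 0.78
gripper_force: 34.5
t: 6.2
tcp_pos: [0.4857, -0.019, 0.1185]
tool_rot: [-0.001, 1.0, 0.0, -0.0]
force: [-0.5, 0.2, -2.0]
finger_gap: 0.78
gripper_force: 34.6
```

View pics/c2.png

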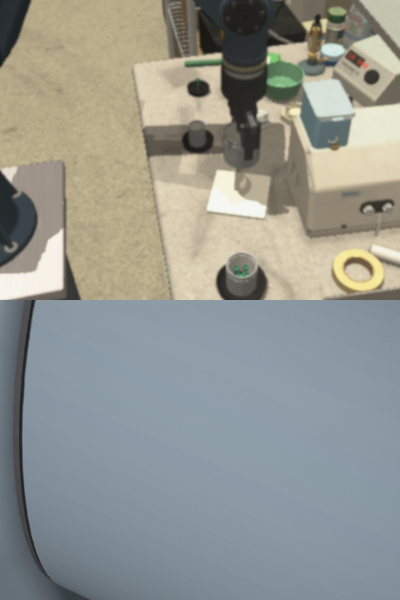

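The side crop shows the large ring held above the tile at (240,150), with the small former now bare. The top camera is blocked by the arm.

```bash
python3 -m crank '.05 0 .5 0 0 0;0 0 .6 0 0 0;0 0 .6 0 0 0;0 0 .3 0 0 0;0 0 .1 0 0 0';python3 -m crank '0 0 .05 0 0 0;0 0 .05 0 0 0;0 0 .05 0 0 0;0 0 .03 0 0 0;0 0 0 0 0 0'; python3 -m crank '0 0 .02 0 0 0;0 0 0 0 0 0;0 0 0 0 0 0;0 0 0 0 0 0;0 0 0 0 0 0'
```

```text
t: 6.8
tcp_pos: [0.4834, -0.0195, 0.0334]
tool_rot: [-0.001, 1.0, 0.0, -0.001]
force: [-0.4, -0.7, -1.3]
finger_gap: 0.785
gripper_force: 34.6
t: 7.3
tcp_pos: [0.4842, -0.0199, 0.0276]
tool_rot: [-0.0, 1.0, -0.0, 0.0]
force: [-0.0, 0.1, -1.8]
finger_gap: 0.779
gripper_force: 34.6
t: 7.8
tcp_pos: [0.4841, -0.0199, 0.0266]
tool_rot: [-0.0, 1.0, -0.0, 0.0]
force: [0.2, -0.2, -0.7]
finger_gap: 0.78
gripper_force: 34.6
```

```bash
python3 -m crank '0 0 .015 0 0 0;0 0 0 0 0 0;0 0 0 0 0 0;0 0 0 0 0 0;0 0 0 0 0 0'; python3 -m crank '0 0 0 0 0 0;0 0 0 0 0 0;0 0 0 0 0 0;0 0 0 0 0 0;0 0 -.2 0 0 0' 1; python3 -m crank '0 0 -.5 0 0 0;0 0 -.6 0 0 0;0 0 -.6 0 0 0;0 0 -.1 0 0 0;0 0 0 0 0 0';  python3 -m crank '.15 .5 0 0 0 0;.15 .5 0 0 0 0;.2 .5 0 0 0 0;.2 .5 0 0 0 0;.2 .5 0 0 0 0' >/dev/null;python3 -m crank '.2 .5 0 0 0 0;.15 .5 0 0 0 0;.1 .53 0 0 0 0;0 0 0 0 0 0;0 0 0 0 0 0'
python3 - <<'E'
from station import snapshot
import cv2,numpy as np
a=[]
for n in("side","top"):
    d=snapshot(n);np.savez(f'pics/{n}3.npz',**d)
    a.append(cv2.resize(d["image"][130:330,:,::-1] if n=='top' else d["image"][130:330,200:440,::-1],(800,250) if n=='top' else (420,350)))
a[0]=cv2.copyMakeBorder(a[0],0,0,0,380,0)
cv2.imwrite('pics/c3.png',np.vstack(a))
E
python3 s.py
```

```text
t: 8.3
tcp_pos: [0.4842, -0.0199, 0.0265]
tool_rot: [-0.0, 1.0, -0.0, 0.0]
force: [-0.2, 0.5, 4.1]
finger_gap: 0.779
gripper_force: 35.2
t: 8.8
tcp_pos: [0.4833, -0.0197, 0.0334]
tool_rot: [-0.0, 1.0, 0.0, -0.001]
force: [-0.8, -0.2, -0.0]
finger_gap: 1.001
gripper_force: 0.0
t: 9.3
tcp_pos: [0.4845, -0.0199, 0.1069]
tool_rot: [-0.0, 1.0, -0.0, 0.001]
force: [0.1, 0.1, -0.2]
finger_gap: 0.996
gripper_force: 0.0
t: 10.3
tcp_pos: [0.4293, 0.1414, 0.1052]
tool_rot: [-0.001, 1.0, -0.0, -0.001]
force: [0.2, -0.3, 0.4]
finger_gap: 0.999
gripper_force: 0.0
10.4 [0.4299 0.1407 0.1054] q [-1.e-04  1.e+00 -1.e-04 -4.e-04] F [ 1.1 -1.3  0.1] gap 1.003 gf 0.0 qd 0.009
```

View pics/c3.png

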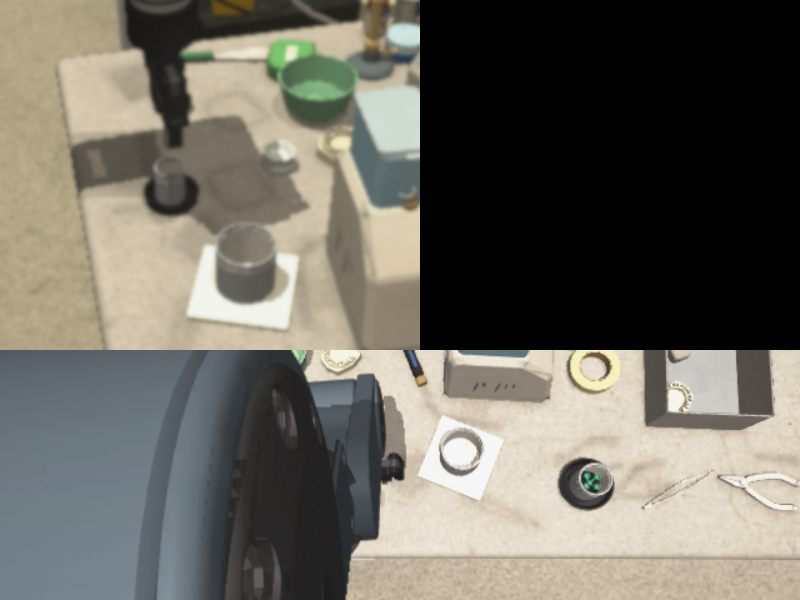

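The large ring stands upright on the tile, at (246,262) in the side crop and (461,450) in the top crop. The gripper is over the small ring at (170,180) in the side crop.

```bash
python3 -m crank '0 0 .5 0 0 0;0 0 .6 0 0 0;0 0 .6 0 0 0;0 0 .3 0 0 0;0 0 .1 0 0 0'; for i in 1 2; do python3 -m crank '0 0 0 0 0 0;0 0 0 0 0 0;0 0 0 0 0 0;0 0 0 0 0 0;0 0 0 0 0 0' -1 25; done
cat > cal.py <<'E'
from h import *
def ring(tag,c,z,r,n):
    d=dict(np.load(f'pics/{n}{tag}.npz'));W=cloud(d)
    q=W[np.hypot(W[...,0]-c[0],W[...,1]-c[1])<r+.012]
    zt=np.percentile(q[:,2],99.5);rim=q[q[:,2]>zt-.004]
    x,e=circ(rim);return np.round(np.r_[x,zt,e],4),len(rim)
if __name__=='__main__':
    for n in('top','side'):
        print(n,'ringL on tile',ring('3',(.484,-.02),.068,.033,n),'ringM',ring('3',(.4372,-.2197),.058,.025,n))
    import f
    d=dict(np.load('pics/side2.npz'));W=cloud(d);I=d["image"].max(2)
    r=np.hypot(W[...,0]-.465,W[...,1]-.327)
    b=np.nanmedian(W[...,2][(r>.04)&(r<.055)]);m=(r<.045)&(I<80)&(abs(W[...,2]-b-.0145)<.0025)
    print('fS side',b,m.sum(),circ(W[m],.0258),circ(W[m]))
    d=dict(np.load('pics/side3.npz'))
E
python3 cal.py
```

```text
t: 10.9
tcp_pos: [0.4295, 0.1404, 0.0205]
tool_rot: [0.001, 1.0, -0.0, -0.001]
force: [-0.0, 0.2, 0.5]
finger_gap: 1.004
gripper_force: 0.0
t: 11.4
tcp_pos: [0.4308, 0.1415, 0.0227]
tool_rot: [-0.0, 1.0, 0.0, 0.001]
force: [0.7, 0.5, 4.0]
finger_gap: 0.409
gripper_force: 28.8
t: 11.9
tcp_pos: [0.4308, 0.1415, 0.0226]
tool_rot: [-0.0, 1.0, 0.0, 0.001]
force: [0.3, 0.5, 6.4]
finger_gap: 0.409
gripper_force: 29.0
top ringL on tile (array([ 0.4846, -0.0185,  0.0316,  0.0712,  0.0008]), 131) ringM (array([ 0.4384, -0.2177,  0.0239,  0.0615,  0.0009]), 102)
side ringL on tile (array([ 0.483 , -0.0228,  0.0316,  0.068 ,  0.0013]), 146) ringM (array([ 0.436 , -0.2218,  0.0236,  0.0587,  0.001 ]), 142)
fS side -0.0018229193137819198 69 (array([0.46816265, 0.32541854]), np.float64(0.010313112559147497)) (array([0.4661041 , 0.32343346, 0.02317595]), np.float64(0.009325069612802547))
```

```bash
python3 -m crank '0 0 -.3 0 0 0;0 0 -.5 0 0 0;0 0 -.6 0 0 0;0 0 -.6 0 0 0;0 0 -.5 0 0 0'; python3 -m crank '0 0 0 0 0 0;0 0 0 0 0 0;0 0 0 0 0 0;0 0 0 0 0 0;0 0 0 0 0 0'
python3 - <<'E'
from h import *
from station import snapshot
d=dict(np.load('pics/side2.npz'));a=[cv2.resize(d["image"][165:215,265:335,::-1],(560,400),interpolation=cv2.INTER_NEAREST)]
W=cloud(d);r=np.hypot(W[...,0]-.465,W[...,1]-.327);I=d["image"].max(2)
m=(r<.045)&(I<60)
print(m.sum(),np.histogram(W[m][:,2],np.arange(-.006,.05,.004))[0])
for lo,hi in((.008,.016),(.010,.014),(.012,.018)):
    k=m&(W[...,2]>lo)&(W[...,2]<hi);print(k.sum(),circ(W[k]),circ(W[k],.0258))
d=snapshot('side');np.savez('pics/side4.npz',**d)
a.append(cv2.resize(d["image"][165:265,265:365,::-1],(400,400)));a[0]=cv2.resize(a[0],(400,286))
cv2.imwrite('pics/c4.png',np.hstack([cv2.copyMakeBorder(a[0],0,114,0,0,0),a[1]]))
E
```

```text
t: 12.4
tcp_pos: [0.4293, 0.1413, 0.1229]
tool_rot: [-0.0, 1.0, -0.0, -0.0]
force: [0.3, -0.0, -0.1]
finger_gap: 0.409
gripper_force: 28.4
t: 12.9
tcp_pos: [0.4293, 0.1413, 0.1211]
tool_rot: [-0.0, 1.0, -0.0, -0.001]
force: [-0.7, 0.4, -0.9]
finger_gap: 0.407
gripper_force: 28.4
221 [ 0  8 73 82 49  8  1  0  0  0  0  0  0]
100 (array([0.46684364, 0.32265656, 0.02181097]), np.float64(0.009142335399879313)) (array([0.46290496, 0.32506231]), np.float64(0.011181016443766512))
49 (array([0.46927431, 0.31986214, 0.01996785]), np.float64(0.008029462947195348)) (array([0.47146049, 0.32621439]), np.float64(0.010237651152925801))
31 (array([0.46819757, 0.31217796, 0.01596453]), np.float64(0.006056973465304811)) (array([0.46217584, 0.32484619]), np.float64(0.010418286897719738))
```

View pics/c4.png

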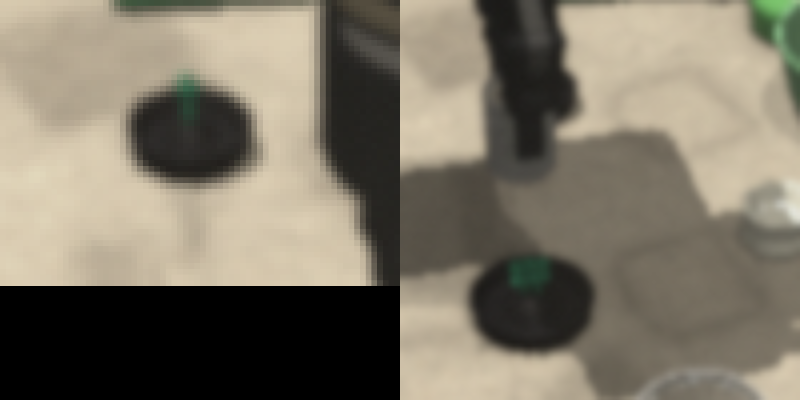

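The left crop shows the bare small former with the green crown intact (sprue at ~(187,95)). The right crop shows the small ring lifted at (520,140) and the medium former with its bridge intact at (530,300).

```bash
cat > sil.py <<'E'
from h import *
def sil(tag,n,c,r,thr=60,show=True):
    d=dict(np.load(f'pics/{n}{tag}.npz'));I=d["image"].max(2)
    R=cv2.Rodrigues(d["rvec"])[0];cam=-R.T@d["tvec"].ravel()
    px=cv2.projectPoints(np.array([[c[0],c[1],.01]]),d["rvec"],d["tvec"],d["camera_matrix"],np.array([float(d["k1"]),0,0,0,0]))[0].ravel()
    m=np.zeros(I.shape,np.uint8);u,v=px.astype(int);w=int(1.25*r*450/.9)+6
    m[v-w:v+w,u-w:u+w]=I[v-w:v+w,u-w:u+w]<thr
    m=cv2.morphologyEx(m,cv2.MORPH_CLOSE,np.ones((5,5)))
    nn,l,s,ce=cv2.connectedComponentsWithStats(m);k=1+np.argmax(s[1:,4])
    cn=cv2.convexHull(max(cv2.findContours((l==k).astype(np.uint8),0,1)[0],key=len))
    # dense hull at subpixel: push the border out by half a pixel
    hm=np.zeros(I.shape,np.uint8);cv2.fillConvexPoly(hm,cn,1)
    ct=cv2.findContours(hm,0,1)[0][0].reshape(-1,2).astype(float)
    ct+=.5*(ct-ct.mean(0))/np.linalg.norm(ct-ct.mean(0),axis=1)[:,None]
    A=ray_plane(d,ct,.015);B=ray_plane(d,ct,0.)
    x=np.array(c,float)
    vd=(x-cam[:2])/np.linalg.norm(x-cam[:2])
    for _ in range(5):
        far=((A[:,:2]+B[:,:2])/2-x)@vd
        P=np.where((far>0)[:,None],A,B);P=P[abs(far)>.3*r]
        x,e=circ(P,r)
    print(tag,n,len(P),np.round(x,4),'rms',round(e,4),'free',np.round(circ(P)[0],4),'box',s[k][:4]);return x
if __name__=='__main__':
    sil('2','side',(.466,.326),.027);sil('4','side',(.431,.1405),.034)
    for t in '03':
        sil(t,'side',(.437,-.222),.042);sil(t,'top',(.437,-.218),.042)
    sil('0','top',(.432,.144),.034);sil('0','side',(.431,.1405),.034)
E
python3 sil.py
```

```text
2 side 40 [0.4656 0.3175] rms 0.0084 free [0.4668 0.325  0.0201] box [289 182  19  14]
4 side 63 [0.4307 0.1449] rms 0.0042 free [0.4317 0.1432 0.0301] box [283 229  30  23]
0 side 104 [ 0.4378 -0.2192] rms 0.0093 free [ 0.4359 -0.2255  0.0354] box [317 367  48  39]
0 top 92 [ 0.4395 -0.2188] rms 0.0038 free [ 0.4399 -0.2182  0.0393] box [448 217  42  40]
3 side 103 [ 0.4347 -0.2267] rms 0.0077 free [ 0.4365 -0.2251  0.0353] box [318 367  47  39]
3 top 91 [ 0.4396 -0.2194] rms 0.0046 free [ 0.4396 -0.2184  0.0388] box [448 217  42  40]
0 top 75 [0.4345 0.145 ] rms 0.0015 free [0.4345 0.1451 0.0327] box [271 224  33  33]
0 side 62 [0.4304 0.1336] rms 0.0082 free [0.4313 0.1392 0.0272] box [283 232  30  20]
```

Run:
```python
from sil import *
for t in(90,110,130): sil('2','side',(.466,.326),.027,t)
for t in(70,80): sil('4','side',(.431,.1405),.034,t)
sil('0','top',(.432,.144),.034,80);sil('0','top',(.439,-.218),.042,80)
```

```text
2 side 46 [0.4651 0.3227] rms 0.0046 free [0.4668 0.3252 0.023 ] box [288 181  21  16]
2 side 47 [0.4677 0.3265] rms 0.0028 free [0.4667 0.3262 0.0245] box [288 180  21  17]
2 side 50 [0.4672 0.3265] rms 0.0015 free [0.4672 0.3264 0.0265] box [287 179  23  19]
4 side 66 [0.4319 0.1442] rms 0.0027 free [0.4319 0.1436 0.0316] box [283 228  30  25]
4 side 92 [0.4288 0.158 ] rms 0.0191 free [0.429  0.1615 0.0454] box [280 212  34  41]
0 top 78 [0.4346 0.145 ] rms 0.0009 free [0.4346 0.1449 0.0333] box [271 224  33  33]
0 top 95 [ 0.4395 -0.2188] rms 0.0024 free [ 0.4395 -0.2185  0.0405] box [447 217  44  41]
```

```bash
python3 -m crank '-.1 .5 0 0 0 0;-.1 .5 0 0 0 0;-.1 .5 0 0 0 0;-.1 .5 0 0 0 0;-.1 .5 0 0 0 0'>/dev/null;python3 -m crank '-.1 .5 0 0 0 0;-.1 .5 0 0 0 0;-.1 .5 .3 0 0 0;-.1 .5 .3 0 0 0;-.04 .15 .3 0 0 0' >/dev/null;python3 -m crank '0 0 .15 0 0 0;0 0 .1 0 0 0;0 0 0 0 0 0;0 0 0 0 0 0;0 0 0 0 0 0'
python3 - <<'E'
from station import snapshot
import cv2,numpy as np
a=[]
for n in("side","top"):
    d=snapshot(n);np.savez(f'pics/{n}5.npz',**d);u,v=(297,180) if n=='side' else (193,221)
    a.append(cv2.resize(d["image"][v-40:v+40,u-40:u+40,::-1],(400,400)))
cv2.imwrite('pics/c5.png',np.hstack(a))
from sil import sil
for t in(100,120):sil('5','side',(.466,.326),.027,t)
E
```

```text
t: 14.45
tcp_pos: [0.4677, 0.3269, 0.0764]
tool_rot: [0.0, 1.0, 0.0, 0.0]
force: [0.8, 0.1, -0.5]
finger_gap: 0.409
gripper_force: 28.4
5 side 102 [0.4616 0.3564] rms 0.029 free [0.4637 0.3574 0.0571] box [275 165  35  36]
5 side 149 [0.4688 0.3265] rms 0.0476 free [0.4732 0.3348 0.0781] box [275 165  44  44]
```

View pics/c5.png

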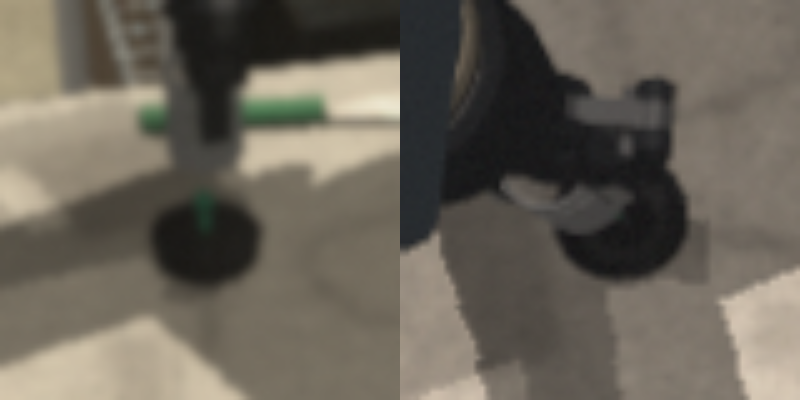

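The side crop shows the ring foot centred over the former and sprue (both near col 205). In the top crop the former's lower-right arc is visible, with its right edge at (687,215) and its bottom at (622,279).

Run:
```python
from h import *
d=dict(np.load('pics/top5.npz'));g=d["image"].max(2).astype(np.float32)
c=np.array([197.,223.4])
for thr in(50,60,70):
  pts=[]
  for a in np.deg2rad(np.arange(-5,115,4)):
    rr=np.arange(6,20,.1);u=c[0]+rr*np.cos(a);v=c[1]+rr*np.sin(a)
    I=cv2.remap(g,u.astype(np.float32)[None],v.astype(np.float32)[None],cv2.INTER_LINEAR)[0]
    k=np.nonzero(I>thr)[0]; k=k[rr[k]>10]
    if len(k):pts.append((u[k[0]],v[k[0]]))
  P=ray_plane(d,pts,0.);x,e=circ(P,.027);print(thr,len(P),np.round(x,4),round(e,4),np.round(circ(P)[0],4))
# ring foot of the held small ring in the top view: lower-right silhouette at foot height
```

```text
50 30 [0.4711 0.3324] 0.0006 [0.4692 0.3311 0.0249]
60 30 [0.4705 0.3321] 0.0006 [0.4689 0.331  0.0254]
70 30 [0.4699 0.3317] 0.0006 [0.469 0.331 0.026]
```

```bash
python3 -m crank '0 .0375 .3 0 0 0;0 0 .4 0 0 0;0 0 .25 0 0 0;0 0 .1 0 0 0;0 0 .05 0 0 0'; python3 -m crank '0 0 .05 0 0 0;0 0 0 0 0 0;0 0 .05 0 0 0;0 0 0 0 0 0;0 0 0 0 0 0'
```

```text
t: 15.05
tcp_pos: [0.4671, 0.3288, 0.0311]
tool_rot: [-0.0, 1.0, -0.0, -0.001]
force: [-0.7, -0.6, -0.7]
finger_gap: 0.407
gripper_force: 28.4
t: 15.55
tcp_pos: [0.4675, 0.3289, 0.0281]
tool_rot: [-0.0, 1.0, 0.0, 0.0]
force: [-0.2, -0.6, -0.2]
finger_gap: 0.409
gripper_force: 28.4
```

Foot now at about 11.5 mm with no contact; going on in small steps.

```bash
for i in 1 2; do python3 -m crank '0 0 .03 0 0 0;0 0 0 0 0 0;0 0 .03 0 0 0;0 0 0 0 0 0;0 0 0 0 0 0' | egrep 'tcp|force'; done
```

```text
tcp_pos: [0.4673, 0.3288, 0.0254]
force: [-0.2, -0.0, 0.1]
gripper_force: 28.4
tcp_pos: [0.4673, 0.3288, 0.023]
force: [0.2, -0.1, -0.4]
gripper_force: 28.4
```

```bash
for i in 1 2; do python3 -m crank '0 0 .015 0 0 0;0 0 0 0 0 0;0 0 0 0 0 0;0 0 0 0 0 0;0 0 0 0 0 0' | egrep 'tcp|force'; done
```

```text
tcp_pos: [0.4675, 0.3289, 0.0227]
force: [-0.5, -0.5, 2.0]
gripper_force: 28.5
tcp_pos: [0.4675, 0.3289, 0.0226]
force: [-0.9, -0.1, 5.9]
gripper_force: 28.7
```

```bash
python3 -m crank '0 0 0 0 0 0;0 0 0 0 0 0;0 0 0 0 0 0;0 0 0 0 0 0;0 0 0 0 0 0' 1 | egrep 'tcp|force|gap'; python3 -m crank '0 0 -.2 0 0 0;0 0 -.6 0 0 0;0 0 -.6 0 0 0;0 0 -.6 0 0 0;0 0 -.4 0 0 0'  | egrep 'tcp|force'; python3 -m crank '0 -.5 0 0 0 0;0 -.6 0 0 0 0;0 -.6 0 0 0 0;0 -.6 0 0 0 0;0 -.6 0 0 0 0'  | egrep 'tcp|force'
python3 -m crank '.05 -.6 0 0 0 0;.05 -.6 0 0 0 0;.05 -.6 0 0 0 0;.05 -.6 0 0 0 0;.05 -.6 0 0 0 0'  | egrep 'tcp|force'; python3 -m crank '.05 -.6 0 0 0 0;.05 -.6 0 0 0 0;.05 -.6 0 0 0 0;.05 -.6 0 0 0 0;.05 -.6 0 0 0 0'  | egrep 'tcp|force'; python3 -m crank '.05 -.6 0 0 0 0;.05 -.6 0 0 0 0;.05 -.6 0 0 0 0;.05 -.6 0 0 0 0;.05 -.6 0 0 0 0'  | egrep 'tcp|force'; python3 -m crank '0 -.6 0 0 0 0;0 -.6 0 0 0 0;0 -.6 0 0 0 0;0 0 0 0 0 0;0 0 0 0 0 0'  | egrep 'tcp|force'
python3 - <<'E'
from station import snapshot
import cv2,numpy as np
a=[]
for n in("side","top"):
    d=snapshot(n);np.savez(f'pics/{n}6.npz',**d);u,v=(320,220) if n=='side' else (240,230)
    a.append(cv2.resize(d["image"][v-75:v+75,u-75:u+75,::-1],(400,400)))
cv2.imwrite('pics/c6.png',np.hstack(a))
E
```

```text
tcp_pos: [0.4673, 0.3288, 0.0217]
force: [-1.1, 0.1, -0.4]
finger_gap: 0.999
gripper_force: 0.0
tcp_pos: [0.468, 0.3292, 0.1202]
force: [0.6, 0.0, 0.0]
gripper_force: 0.0
tcp_pos: [0.4675, 0.2121, 0.1186]
force: [0.9, -0.9, -1.0]
gripper_force: 0.0
tcp_pos: [0.4575, 0.0919, 0.1185]
force: [0.3, -0.0, 0.3]
gripper_force: 0.0
tcp_pos: [0.4476, -0.0282, 0.1185]
force: [-0.3, -0.3, 0.1]
gripper_force: 0.0
tcp_pos: [0.4376, -0.1482, 0.1185]
force: [-0.0, 0.9, 0.4]
gripper_force: 0.0
tcp_pos: [0.4374, -0.2191, 0.1182]
force: [-0.3, 0.1, -0.0]
gripper_force: 0.0
```

View pics/c6.png

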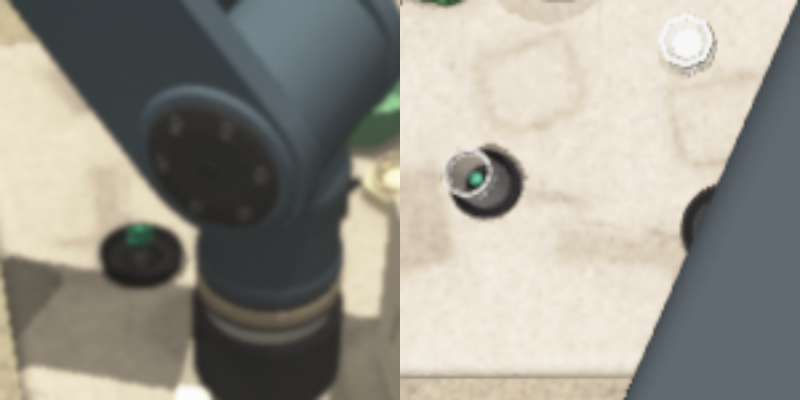

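The top crop shows the small ring standing upright in the small former with the crown in place at (477,178). The side crop shows the bridge intact at (140,235). Next is the medium ring.

```bash
python3 -m crank '0 0 .5 0 0 0;0 0 .6 0 0 0;0 0 .6 0 0 0;0 0 .5 0 0 0;0 0 .2 0 0 0'| egrep 'tcp|force'; for i in 1 2; do python3 -m crank '0 0 0 0 0 0;0 0 0 0 0 0;0 0 0 0 0 0;0 0 0 0 0 0;0 0 0 0 0 0' -1 30| egrep 'tcp|force|gap'; done
```

```text
tcp_pos: [0.4368, -0.2172, 0.0205]
force: [0.2, -0.8, -0.4]
gripper_force: 0.0
tcp_pos: [0.4382, -0.2193, 0.0229]
force: [0.8, 1.7, 6.2]
finger_gap: 0.584
gripper_force: 31.7
tcp_pos: [0.4382, -0.2193, 0.0229]
force: [1.4, 2.1, 6.7]
finger_gap: 0.584
gripper_force: 31.7
```

```bash
python3 -m crank '0 0 -.3 0 0 0;0 0 -.5 0 0 0;0 0 -.6 0 0 0;0 0 -.6 0 0 0;0 0 -.5 0 0 0'| egrep 'tcp|force|gap'
python3 -m crank '.01 .4 0 0 0 0;.01 .6 0 0 0 0;.01 .6 0 0 0 0;.01 .6 0 0 0 0;.01 .6 0 0 0 0'| egrep 'tcp|gap'
python3 -m crank '.01 .6 0 0 0 0;.01 .6 0 0 0 0;.01 .6 0 0 0 0;.01 .6 0 0 0 0;.01 .6 0 0 0 0'| egrep 'tcp|gap'
python3 -m crank '.01 .6 0 0 0 0;.01 .6 0 0 0 0;.01 .6 0 0 0 0;.01 .6 .2 0 0 0;.01 .6 .3 0 0 0'| egrep 'tcp|gap'
python3 -m crank '0 .26 .3 0 0 0;0 0 .2 0 0 0;0 0 .1 0 0 0;0 0 0 0 0 0;0 0 0 0 0 0'
python3 - <<'E'
from station import snapshot
import cv2,numpy as np
a=[]
for n in("side","top"):
    d=snapshot(n);np.savez(f'pics/{n}7.npz',**d);u,v=(297,230) if n=='side' else (287,235)
    a.append(cv2.resize(d["image"][v-40:v+40,u-40:u+40,::-1],(400,400)))
cv2.imwrite('pics/c7.png',np.hstack(a))
E
```

```text
tcp_pos: [0.4377, -0.2194, 0.1238]
force: [1.0, -0.1, -1.4]
finger_gap: 0.581
gripper_force: 31.5
tcp_pos: [0.4342, -0.1049, 0.1213]
finger_gap: 0.584
tcp_pos: [0.4319, 0.0148, 0.1212]
finger_gap: 0.585
tcp_pos: [0.4303, 0.1345, 0.1015]
finger_gap: 0.583
t: 25.15
tcp_pos: [0.4317, 0.1424, 0.0779]
tool_rot: [0.0, 1.0, -0.0, -0.0]
force: [0.6, 0.1, -1.4]
finger_gap: 0.579
gripper_force: 31.5
```

View pics/c7.png

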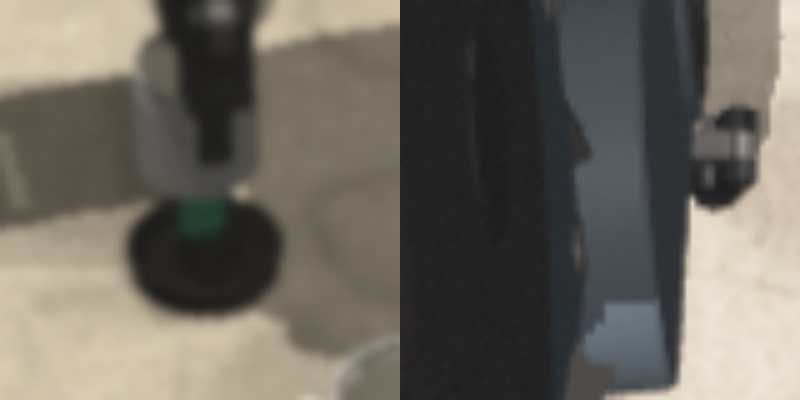

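The side crop shows the ring foot spanning cols 137–257, the former 127–283 and the wax 180–225. I'll work out the residual x offset.

Run:
```python
from h import *
d=dict(np.load('pics/side7.npz'));k=np.array([float(d["k1"]),0,0,0,0])
pr=lambda P:cv2.projectPoints(np.array(P,float),d["rvec"],d["tvec"],d["camera_matrix"],k)[0].reshape(-1,2)
p=pr([[.4318,.1433,.061],[.4318,.1433,.015],[.4318,.1433,.0],[.4418,.1433,.061],[.4318,.1433,.036]])
print(np.round((p-[257,190])*5,1))
# silhouettes by row: ring lateral edges, former lateral edges
g=d["image"].max(2)
for z in(.061,.015):
  r=.025 if z>.03 else .034
  print(z,np.round((pr([[.4318-r,.1433,z],[.4318+r,.1433,z]])-[257,190])*5,1))
```

```text
[[198.2 152.4]
 [202.3 236.1]
 [203.5 262.5]
 [222.  149. ]
 [200.5 198.4]]
0.061 [[138.4 160.9]
 [257.6 143.9]]
0.015 [[123.  247.8]
 [280.7 224.5]]
```

```bash
python3 -m crank '-.033 .02 .3 0 0 0;0 0 .4 0 0 0;0 0 .25 0 0 0;0 0 .1 0 0 0;0 0 .05 0 0 0'| egrep 'tcp|force'; for i in 1 2; do python3 -m crank '0 0 .04 0 0 0;0 0 0 0 0 0;0 0 .04 0 0 0;0 0 0 0 0 0;0 0 0 0 0 0'| egrep 'tcp|force'; done
```

```text
tcp_pos: [0.4326, 0.144, 0.0333]
force: [0.8, 0.9, -1.1]
gripper_force: 31.5
tcp_pos: [0.4329, 0.1441, 0.0309]
force: [-0.6, 0.5, -1.2]
gripper_force: 31.5
tcp_pos: [0.4328, 0.144, 0.0274]
force: [0.9, -0.5, -0.4]
gripper_force: 31.5
```

```bash
for i in 1 2 ; do python3 -m crank '0 0 .03 0 0 0;0 0 0 0 0 0;0 0 .02 0 0 0;0 0 0 0 0 0;0 0 0 0 0 0'| egrep 'tcp|force'; done;  python3 -m crank '0 0 .015 0 0 0;0 0 0 0 0 0;0 0 0 0 0 0;0 0 0 0 0 0;0 0 0 0 0 0' | egrep 'tcp|force'
```

```text
tcp_pos: [0.4328, 0.1441, 0.0255]
force: [0.4, -0.3, -0.7]
gripper_force: 31.5
tcp_pos: [0.4328, 0.144, 0.0235]
force: [-0.3, 0.2, -1.6]
gripper_force: 31.5
tcp_pos: [0.4328, 0.144, 0.023]
force: [-0.9, 0.4, 1.7]
gripper_force: 31.7
```

```bash
python3 -m crank '0 0 .01 0 0 0;0 0 0 0 0 0;0 0 0 0 0 0;0 0 0 0 0 0;0 0 0 0 0 0' | egrep 'tcp|force'; python3 -m crank '0 0 0 0 0 0;0 0 0 0 0 0;0 0 0 0 0 0;0 0 0 0 0 0;0 0 0 0 0 0' 1 | egrep 'tcp|force|gap'; python3 -m crank '0 0 -.2 0 0 0;0 0 -.6 0 0 0;0 0 -.6 0 0 0;0 0 -.6 0 0 0;0 0 -.2 0 0 0'  | egrep 'tcp|force'
python3 -m crank '-.1 -.4 0 0 0 0;-.15 -.5 0 0 0 0;-.15 -.5 0 0 0 0;-.15 -.5 0 0 0 0;-.15 -.5 0 0 0 0'  | egrep 'tcp|force'; python3 -m crank '-.2 -.5 0 0 0 0;-.2 -.5 0 0 0 0;-.15 -.5 0 0 0 0;0 -.2 0 0 0 0;0 0 0 0 0 0'  | egrep 'tcp|force'
```

```text
tcp_pos: [0.4329, 0.1441, 0.0229]
force: [-1.0, 1.1, 5.9]
gripper_force: 32.1
tcp_pos: [0.4328, 0.144, 0.0224]
force: [0.1, -0.4, 0.7]
finger_gap: 0.996
gripper_force: 0.0
tcp_pos: [0.4339, 0.1442, 0.1128]
force: [0.4, 0.1, -0.2]
gripper_force: 0.0
tcp_pos: [0.4607, 0.0473, 0.1102]
force: [1.1, 0.9, 0.2]
gripper_force: 0.0
tcp_pos: [0.4825, -0.0205, 0.1102]
force: [-0.6, 0.8, 0.3]
gripper_force: 0.0
```

```bash
python3 -m crank '-.03 .02 .5 0 0 0;0 0 .6 0 0 0;0 0 .6 0 0 0;0 0 .3 0 0 0;0 0 .08 0 0 0'| egrep 'tcp|force'; for i in 1 2; do python3 -m crank '0 0 0 0 0 0;0 0 0 0 0 0;0 0 0 0 0 0;0 0 0 0 0 0;0 0 0 0 0 0' -1 30| egrep 'tcp|force|gap'; done
python3 -m crank '0 0 -.3 0 0 0;0 0 -.5 0 0 0;0 0 -.6 0 0 0;0 0 -.6 0 0 0;0 0 -.4 0 0 0'| egrep 'tcp|force|gap'
```

```text
tcp_pos: [0.4827, -0.0181, 0.0261]
force: [0.7, -0.4, 0.1]
gripper_force: 0.0
tcp_pos: [0.4846, -0.0192, 0.028]
force: [0.9, 1.3, 2.9]
finger_gap: 0.782
gripper_force: 34.3
tcp_pos: [0.4846, -0.0192, 0.028]
force: [-0.5, 0.9, 6.4]
finger_gap: 0.782
gripper_force: 34.5
tcp_pos: [0.4842, -0.0193, 0.1251]
force: [0.3, -0.4, -2.3]
finger_gap: 0.779
gripper_force: 34.7
```

```bash
python3 -m crank '.1 -.4 0 0 0 0;.1 -.5 0 0 0 0;.1 -.5 0 0 0 0;.1 -.5 0 0 0 0;.1 -.5 0 0 0 0'| egrep 'tcp|gap'
python3 -m crank '.15 -.5 0 0 0 0;.15 -.5 0 0 0 0;.15 -.5 0 0 0 0;.15 -.5 .1 0 0 0;.08 -.5 .2 0 0 0'| egrep 'tcp|gap'
python3 -m crank '0 -.1 .3 0 0 0;0 0 .2 0 0 0;0 0 .1 0 0 0;0 0 0 0 0 0;0 0 0 0 0 0'
python3 - <<'E'
from station import snapshot
import cv2,numpy as np
from h import *
a=[]
for n in("side","top"):
    d=snapshot(n);np.savez(f'pics/{n}8.npz',**d);u,v=(342,365) if n=='side' else (469,236)
    a.append(cv2.resize(d["image"][v-50:v+50,u-50:u+50,::-1],(400,400)))
    k=np.array([float(d["k1"]),0,0,0,0])
    P=[]
    for r,z in((.033,.065),(.042,.015),(.042,0)):
        for s in((-1,0),(1,0),(0,-1),(0,1)): P.append([.437+r*s[0],-.219+r*s[1],z])
    p=cv2.projectPoints(np.array(P),d["rvec"],d["tvec"],d["camera_matrix"],k)[0].reshape(-1,2)
    print(n,np.round((p-[u-50,v-50])*4+([400,0] if n=='top' else 0),0).tolist())
cv2.imwrite('pics/c8.png',np.hstack(a))
E
```

```text
tcp_pos: [0.4635, -0.1158, 0.1237]
finger_gap: 0.782
tcp_pos: [0.4364, -0.2159, 0.1119]
finger_gap: 0.78
t: 34.25
tcp_pos: [0.4371, -0.2183, 0.0873]
tool_rot: [-0.001, 1.0, 0.0, -0.0]
force: [-0.0, 0.4, -2.2]
finger_gap: 0.781
gripper_force: 34.7
side [[116.0, 196.0], [277.0, 165.0], [218.0, 249.0], [178.0, 115.0], [95.0, 273.0], [293.0, 235.0], [220.0, 342.0], [171.0, 172.0], [95.0, 294.0], [292.0, 256.0], [219.0, 363.0], [171.0, 193.0]]
top [[639.0, 259.0], [630.0, 120.0], [707.0, 189.0], [563.0, 189.0], [607.0, 291.0], [597.0, 123.0], [688.0, 206.0], [516.0, 206.0], [598.0, 294.0], [588.0, 129.0], [678.0, 211.0], [508.0, 211.0]]
```

View pics/c8.png

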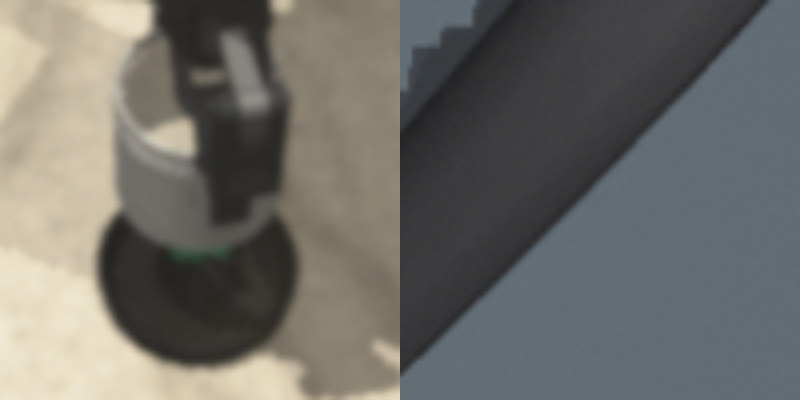

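The side crop shows the ring's left edge at 115 and foot bottom at row 250. The former spans cols 98–298 with its bottom at row 365, so the ring needs about +1.7 mm in x and −1.5 mm in y.

```bash
python3 -m crank '-.0425 -.0375 0 0 0 0;0 0 .45 0 0 0;0 0 .45 0 0 0;0 0 .25 0 0 0;0 0 .1 0 0 0'| egrep 'tcp|force'; for i in 1 2; do python3 -m crank '0 0 .04 0 0 0;0 0 0 0 0 0;0 0 .04 0 0 0;0 0 0 0 0 0;0 0 0 0 0 0'| egrep 'tcp|force'; done
```

```text
tcp_pos: [0.4386, -0.2205, 0.0366]
force: [0.2, 0.5, -1.9]
gripper_force: 34.6
tcp_pos: [0.4389, -0.2208, 0.0344]
force: [0.2, 0.2, -2.1]
gripper_force: 34.7
tcp_pos: [0.4387, -0.2206, 0.0308]
force: [-0.3, -1.0, -2.6]
gripper_force: 34.7
```

```bash
for i in 1 2 ; do python3 -m crank '0 0 .03 0 0 0;0 0 0 0 0 0;0 0 .02 0 0 0;0 0 0 0 0 0;0 0 0 0 0 0'| egrep 'tcp|force'; done;  python3 -m crank '0 0 .01 0 0 0;0 0 0 0 0 0;0 0 0 0 0 0;0 0 0 0 0 0;0 0 0 0 0 0' | egrep 'tcp|force'
```

```text
tcp_pos: [0.4387, -0.2207, 0.0289]
force: [0.2, -0.5, -2.4]
gripper_force: 34.7
tcp_pos: [0.4387, -0.2207, 0.0269]
force: [-0.3, 0.9, -2.1]
gripper_force: 34.7
tcp_pos: [0.4387, -0.2206, 0.0265]
force: [0.2, -0.6, -1.5]
gripper_force: 34.7
```

```bash
for i in 1 2 ; do python3 -m crank '0 0 .012 0 0 0;0 0 0 0 0 0;0 0 0 0 0 0;0 0 0 0 0 0;0 0 0 0 0 0'| egrep 'tcp|force'; done
```

```text
tcp_pos: [0.4387, -0.2206, 0.0261]
force: [-0.2, 0.1, -2.0]
gripper_force: 34.8
tcp_pos: [0.4387, -0.2206, 0.026]
force: [-1.7, 0.8, 4.6]
gripper_force: 35.2
```

```bash
python3 -m crank '0 0 0 0 0 0;0 0 0 0 0 0;0 0 0 0 0 0;0 0 0 0 0 0;0 0 0 0 0 0' 1 | egrep 'tcp|force|gap'; python3 -m crank '0 0 -.2 0 0 0;0 0 -.6 0 0 0;0 0 -.6 0 0 0;0 0 -.6 0 0 0;0 0 -.6 0 0 0'  | egrep 'tcp|force';for i in 1 2; do python3 -m crank '0 -.5 -.3 0 0 0;0 -.5 -.3 0 0 0;0 -.5 -.3 0 0 0;0 -.5 -.3 0 0 0;0 -.5 -.3 0 0 0'| egrep 'tcp|force';done
python3 - <<'E'
from station import snapshot
import cv2,numpy as np
a=[]
for n in("side","top"):
    d=snapshot(n);np.savez(f'pics/{n}9.npz',**d)
    a.append(cv2.resize(d["image"][150:300,100:560,::-1],(800,260)) if n=='top' else cv2.resize(d["image"][140:440,220:460,::-1],(272,340)))
a[0]=cv2.copyMakeBorder(a[0],0,0,0,528,0);cv2.imwrite('pics/c9.png',np.vstack(a))
E
cat > chk.py <<'E'
from cal import ring
for k,c,r in(('S',(.4675,.3285),.018),('M',(.4328,.144),.025),('L',(.4387,-.2205),.033)):
    for n in('side','top'): print(k,n,ring('9',c,0,r,n))
E
python3 chk.py
```

```text
tcp_pos: [0.4387, -0.2206, 0.0254]
force: [0.2, 0.1, 0.3]
finger_gap: 1.0
gripper_force: 0.0
tcp_pos: [0.4385, -0.2205, 0.131]
force: [0.9, -0.5, -0.1]
gripper_force: 0.0
tcp_pos: [0.4385, -0.3212, 0.1907]
force: [-0.3, -0.2, -0.3]
gripper_force: 0.0
tcp_pos: [0.4385, -0.421, 0.2505]
force: [-0.1, 0.7, 0.4]
gripper_force: 0.0
S side (array([4.609e-01, 3.224e-01, 2.060e-02, 1.560e-02, 3.000e-04]), 7)
S top (array([0.4682, 0.3303, 0.017 , 0.0559, 0.0008]), 71)
M side (array([0.4312, 0.1405, 0.0236, 0.058 , 0.0014]), 82)
M top (array([0.4329, 0.145 , 0.0237, 0.0615, 0.0008]), 100)
L side (array([ 0.4375, -0.2228,  0.0315,  0.0663,  0.001 ]), 209)
L top (array([ 0.4377, -0.219 ,  0.0332,  0.0697,  0.0008]), 27)
```

View pics/c9.png

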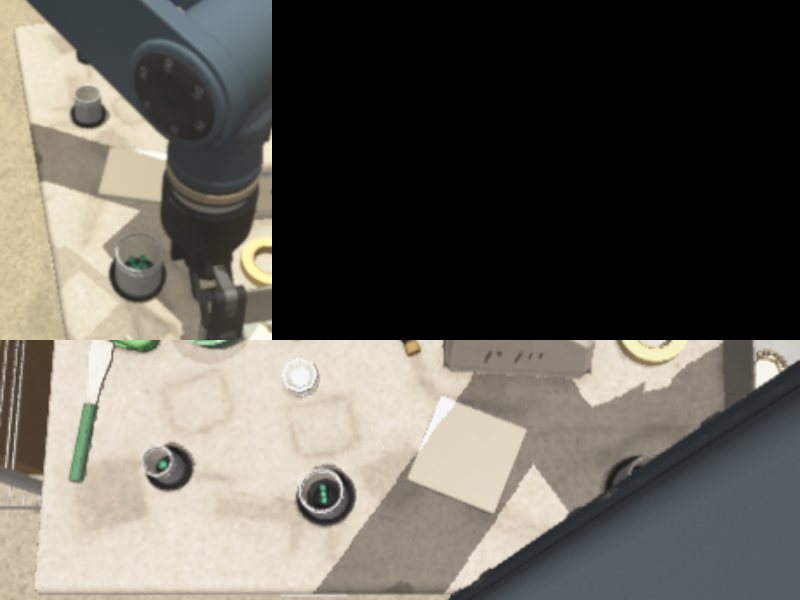

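All three rings stand upright in their own sockets: small at (160,465) and medium at (322,492) in the top crop, large at (138,265) in the side crop. The waxes I can see are intact, the tile is bare, and rim heights match 52/58/66 mm.

```bash
python3 -c "
from station import manip
print(manip.sign_off())"
```

```text
the job is handed in; nothing more can be done
None
```

The small, medium and large rings now each stand upright and fully home in the former of their own size, no wax was touched as far as forces and pictures show, and the job was handed in at about 39 s of the 109 s allowed.

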